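Tray up the lamp caps by which way up they lie

TASK

Tray up the four loose white lamp caps for assembly: the two lying hollow side up go into the blue tray and the two lying dome side up into the yellow tray, one cap lying flat in each pocket, the same way up as it lies now. Leave the counter, the label roll, the bottle and the jar where they stand.

Things in the scene. Friction and masses are not known exactly. Their poses are not given: they have to be found in the camera images.
- lamp_cap_a: White moulded lamp cap lying dome side up: a plain, smooth, closed white top. About 44 x 57 x 23 mm (own x, y, z), walls slightly drafted, to be gripped across the 44 mm width (along its own x) as a solid block; do not reach inside. Origin at the centre of its underside, z up. Starts on the bench; 13 to 24 g.
- lamp_cap_d: Second white lamp cap lying dome side up: a plain, smooth, closed white top. About 44 x 57 x 23 mm (own x, y, z), walls slightly drafted, to be gripped across the 44 mm width (along its own x) as a solid block; do not reach inside. Origin at the centre of its underside, z up. Starts on the bench; 13 to 24 g.
- lamp_cap_b: White moulded lamp cap lying hollow side up: an open shell, so that its inside with small posts is seen from above. About 44 x 57 x 23 mm (own x, y, z), walls slightly drafted, to be gripped across the 44 mm width (along its own x) as a solid block; do not reach inside. Origin at the centre of its underside, z up. Starts on the bench; 13 to 24 g.
- lamp_cap_c: Second white lamp cap lying hollow side up: an open shell, so that its inside with small posts is seen from above. About 44 x 57 x 23 mm (own x, y, z), walls slightly drafted, to be gripped across the 44 mm width (along its own x) as a solid block; do not reach inside. Origin at the centre of its underside, z up. Starts on the bench; 13 to 24 g.
- tray_blue: Low blue plastic tray for the hollow-up caps. Fixed. 68 x 158 mm (own x, y), a rib at y = 0 makes two pockets, each 60 x 73 mm inside, centres at x = 0, y = +38.5 and -38.5 mm. Dark pocket floor 3 mm, 4 mm thick rims and rib 8 mm above the bench. A cap's 57 mm length goes along the tray's y, so a cap's x lies along the tray's x. Origin: centre of underside, z up.
- tray_yellow: Low yellow plastic tray for the dome-up caps. Fixed. 68 x 158 mm (own x, y), a rib at y = 0 makes two pockets, each 60 x 73 mm inside, centres at x = 0, y = +38.5 and -38.5 mm. Dark pocket floor 3 mm, 4 mm thick rims and rib 8 mm above the bench. A cap's 57 mm length goes along the tray's y, so a cap's x lies along the tray's x. Origin: centre of underside, z up.
- tally_counter: Light grey round hand counter, 43 mm across with a small side lever, 23 mm high. Bystander, loose; leave it where it stands. Origin at the centre of its underside. A fixed spool of solder stands behind it near x = 0.62, y = -0.06 m, and a fixed white fixture near x = 0.46, y = -0.25 m, both under 0.16 m high.
- label_roll: Roll of white labels lying flat, 60 mm across, 27 mm high; it can stand in among the caps. Bystander, loose; leave it where it stands. Origin at the centre of its underside.
- flux_bottle: Small amber bottle with a black nozzle, 33 mm across, 90 mm high. Bystander, loose; leave it where it stands. Origin at the centre of its underside.
- finger_cots: Cream-coloured round jar with a white lid, 59 mm across, 58 mm high. Bystander, loose; leave it where it stands. Origin at the centre of its underside. A fixed white blower, 0.35 m tall and about 0.3 m wide, stands behind it, centred near x = 0.76, y = -0.33 m: pass in front of it, within about 0.45 m of the base axis, or above it.
There are look-alikes about, which are no part of the job. What is shaped like the lamp_cap_c but purple is not meant.

How it is judged:
By the outcome, as a careful person would: the job done as asked, in the order asked, and still so for the second after the job is handed in, with the robot touching nothing.
It also fails if it takes over 96 s, if anything falls off the work surface, if the arm or the gripper's body presses on something with over 40 N, if the wrist force passes 120 N, or if a joint passes its speed limit or range.

ROBOT

A 6-joint arm with a two-finger parallel gripper is mounted at the origin on a cart in front of the work surface, level with it; the furniture and walls round the work are solid. World frame = base frame: x ahead of the robot, y to its left, z up, the work surface at z = 0. Lengths are in mm, angles in rad, forces in N, time in s.
With the tool pointing down it reaches from about 275 to 1000 mm from the base axis. Payload 8.4 kg.
Tool frame: the origin (TCP) lies between the finger pads; the fingertips stand 8 mm ahead of it and the grasp point (between the pads) lies 11 mm behind it (tcp_to_tips is the distance from the TCP to the fingertips, in mm); z points along the fingers, y is the line along which they close (so a half turn about z gives the same grasp; the last joint's range is limited). The gripper opens to 85 mm and grips with 20 to 120 N. Pads are 22 mm wide; open, the fingers measure 114 mm over their backs; the gripper's body (76 mm by 85 mm) begins 54 mm behind the grasp point. The pads swing forward as they close: fully open they stand 13 mm farther back than shut.
Start: joints at [-0.002, 0.353, 1.633, -0, 1.155, -0.002], TCP at [625.002, -0, 239.281] pointing down, gripper open.
Joint ranges: [-2.63, 2.63], [-0.92, 2.1], [0.06, 2.66], [-1.3, 4.44], [0, 2.69], [-3.02, 3.02]. Speed limits (rad/s): [2.22, 2.22, 2.79, 3.14, 3.14, 3.14].

INTERFACE

Orientations are given as [roll, pitch, yaw] about the fixed x, y, z axes, in that order (R = Rz(yaw) Ry(pitch) Rx(roll)).
In Python, from rig import * gives the robot as it stands.
- The arm moves only by the tool step_arm, never from a script. Its argument "motion" is a list of rows, each an object with "claw": the finger opening in mm, from 0 to 85.4; "delta_pos": the shift along the tool's x, y, z in mm, a list of three; "turn": the turn about the tool's z in rad. In form: [{"claw": claw, "delta_pos": [dx, dy, dz], "turn": turn}, ...]. A call has 1 to 8 rows; each row shifts and turns the commanded pose from where the row before left it, along the tool's axes as they then stand; what a row does not reach is not made up. A row lasts 1/12 s, in which the tool goes at most 41.7 mm and 7.16 degrees, less where a joint would pass 70% of its speed; a pose out of reach is approached as far as the arm can. A call is refused whole if a number of a shift passes 41.7 or a number of a turn 0.125, either way. A call with a gripper value outside its range is refused whole. The fingers move at their own pace and stop on an object; "force" is the grip in N (left out, the last holds). Time passes only in rows, so rows that do not move let the fingers close. It gives the time, the measured TCP pose, the force, the opening and the grip force at its end, in the units of the state.
- sense(): the state, without advancing time (a new reading comes with each control period).
- grab_frame(name): name is "scene" or "side" or "wrist"; returns a dict with "img" (400x640x3 uint8, red, green, blue), "vertical_fov" (degrees; the focal length in pixels is half the picture's height over the tangent of half this angle, whatever the lens; pixels are square), "cx", "cy" (the principal point, pixels), "D" ([k1, k2, p1, p2, k3] as OpenCV has them; the pictures are not rectified), "R" (3x3) and "t" (3): a world point X has camera coordinates R X + t. Camera axes: x right, y down, z forward; pixel columns grow to the right and rows downward; lengths in mm; the calibration is good to about 2 mm. A picture is of the moment at which its call begins. There is no depth.
- sign_off(): hands the job in; it is judged then, once.
The state is a dict: "clock": time; "qpos": joint angles; "qvel": joint speeds; "joint_efforts": joint torques, N m; "eef_pos": TCP position; "tcp_rot": TCP orientation; "contact_force": force on the tool from outside, world axes, zero at the start; "wrist_torque": the same for the moment, N m; "opening": opening from 0.0 (shut) to 1.0 (fully open); "grasp_force": force on a finger pad.
Only numpy, scipy, OpenCV 4.12 (cv2) and the standard library are available. Lean on these libraries where they do the work, as an engineer would, in place of code of your own. Each camera call takes 0.05 s, during which the arm holds its last target. There are 200 camera calls.

## Working session

There is one attempt and no reset: what is moved stays moved. The work goes in short steps, Python scripts to look and compute and a tool call to move; the robot and the scene stay as the last step left them, time stands still between calls to the robot, and variables do not carry over. Pictures are saved under pics/ and viewed, at most 14 in all, crops included, and the job is handed in when it is done.

Besides the shell and the picture viewer there is one more tool, called as name([rows], argument=value, ...), one row to a line, values as JSON. step_arm: Moves the arm, as the interface text tells. Its arguments: {"type":"object","properties":{"motion":{"type":"array","items":{"type":"object","properties":{"claw":{"type":"number"},"delta_pos":{"type":"array","items":{"type":"number"}},"turn":{"type":"number"}}}},"force":{"type":"number"}},"required":["motion"]}

```bash
mkdir -p pics; cat > h.py <<'E'
from rig import *
import numpy as np, cv2
def K(f):
    h,w=f["img"].shape[:2]; fl=h/2/np.tan(np.radians(f["vertical_fov"])/2)
    return np.array([[fl,0,f["cx"]],[0,fl,f["cy"]],[0,0,1.]])
def cast(f,uv,z):
    uv=np.array(uv,float).reshape(-1,1,2)
    n=cv2.undistortPoints(uv,K(f),np.array(f["D"],float)).reshape(-1,2)
    R=np.array(f["R"]);t=np.array(f["t"]);c=-R.T@t
    d=np.c_[n,np.ones(len(n))]@R
    return c+d*((z-c[2])/d[:,2])[:,None]
def proj(f,X):
    R=np.array(f["R"]);t=np.array(f["t"],float)
    return cv2.projectPoints(np.array(X,float).reshape(-1,3),cv2.Rodrigues(R)[0],t,K(f),np.array(f["D"],float))[0].reshape(-1,2)
E
python3 - <<'E'
from h import *
import pickle
for n in("scene","side","wrist"):
    f=grab_frame(n);pickle.dump(f,open(n+".pkl","wb"));cv2.imwrite(f"pics/{n}0.png",cv2.cvtColor(f["img"],cv2.COLOR_RGB2BGR))
    R=np.array(f["R"]);print(n,f["vertical_fov"],-R.T@np.array(f["t"]),R[2])
print(sense())
E
```

```text
scene 56.26750638735907 [-327.45052414  633.34703319  887.48196305] [ 0.63007039 -0.42018152 -0.65303813]
side 49.51627878633479 [   78.02906599 -1076.2054145    693.78129705] [ 0.27948741  0.83401072 -0.47572355]
wrist 67.3204589321882 [624.95357923  83.77317338 373.53244143] [-0.0013025  -0.32449972 -0.9458849 ]
{'clock': 0.15, 'qpos': array([-2.43674992e-03,  3.53530041e-01,  1.63395164e+00, -6.54470996e-06,
        1.15517733e+00, -2.38209427e-03]), 'qvel': array([ 0.00272056, -0.0041271 , -0.0029096 ,  0.00135293, -0.00112337,
       -0.00022293]), 'joint_efforts': array([-7.39769093e-04, -6.05638933e+01, -3.42338884e+01, -2.29960733e-05,
        6.16452831e-03, -4.00942213e-05]), 'eef_pos': array([ 6.24656412e+02, -2.41340592e-02,  2.38713519e+02]), 'tcp_rot': array([-3.14052628e+00,  3.44452674e-06,  1.57074432e+00]), 'contact_force': array([-0.43898006,  0.07088392, -0.35099381]), 'wrist_torque': array([0.01841557, 0.00633538, 0.01760511]), 'grasp_force': 0.0, 'opening': 0.998309249197281}
```

View pics/scene0.png

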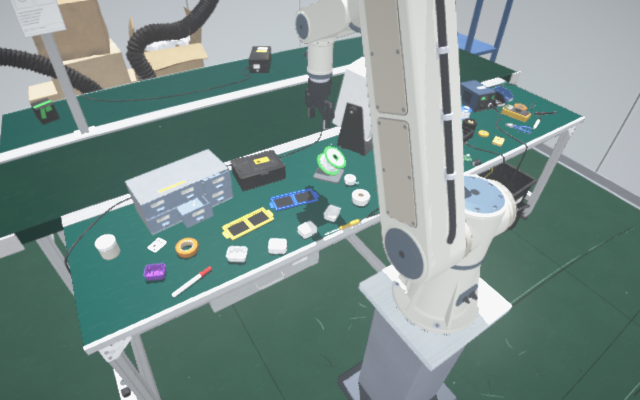

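View pics/side0.png

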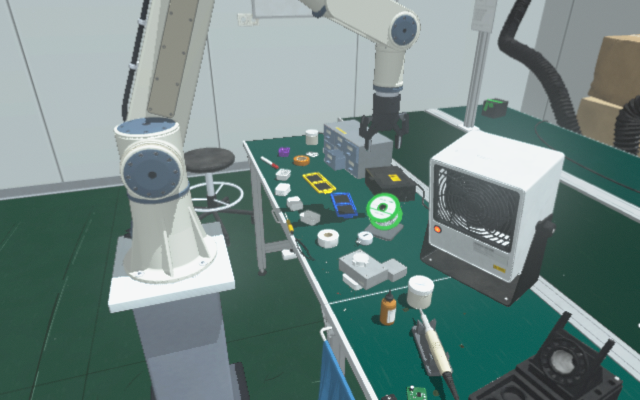

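View pics/wrist0.png

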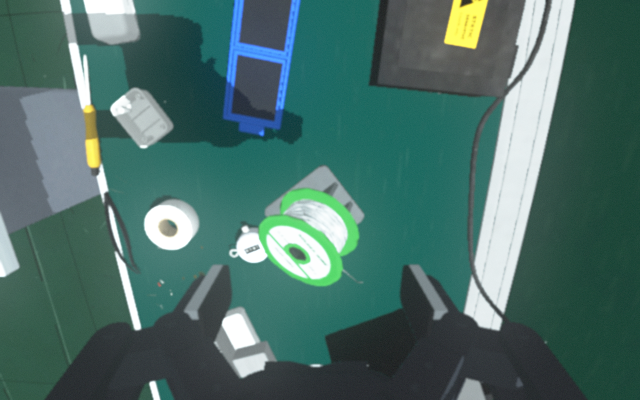

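The scene view shows four white caps at about (236,254), (278,246), (307,229) and (332,213). The yellow tray is at (248,223) and the blue at (295,199). Things that could be mistaken for caps are the purple cap (155,272), the label roll (361,198), the counter (350,180), the jar (107,247) and a small white part (157,245). I'll check the choice in one close crop.

```bash
python3 - <<'E'
from h import *
import pickle
f=pickle.load(open("scene.pkl","rb"));im=f["img"]
c=im[170:275,210:380][:,:,::-1];c=cv2.resize(c,None,fx=4.6,fy=4.6,interpolation=cv2.INTER_CUBIC);cv2.imwrite("pics/crop1.png",c)
hsv=cv2.cvtColor(im,cv2.COLOR_RGB2HSV)
for n,lo,hi in(("white",(0,0,135),(179,70,255)),("yel",(22,120,110),(35,255,255)),("blu",(100,130,90),(125,255,255))):
    m=cv2.inRange(hsv,lo,hi);m[:150]=0
    for k in cv2.findContours(m,cv2.RETR_EXTERNAL,cv2.CHAIN_APPROX_NONE)[0]:
        a=cv2.contourArea(k)
        if a<60 or a>3000: continue
        x,y,w,h=cv2.boundingRect(k)
        if x>380: continue
        z=15 if n=="white" else 8
        P=cast(f,k.reshape(-1,2),z)[:,:2].astype(np.float32);r=cv2.minAreaRect(P)
        print(n,(x,y,w,h),np.round(r[0]),np.round(r[1]),round(r[2]))
E
```

```text
white (171, 273, 31, 25) [391. 588.] [19. 97.] 17
white (225, 245, 23, 17) [427. 418.] [66. 64.] 59
white (180, 240, 14, 11) [538. 538.] [41. 42.] 59
white (147, 237, 20, 16) [589. 619.] [45. 54.] 30
white (94, 234, 27, 26) [663. 755.] [125.  65.] 11
white (36, 234, 38, 61) [675. 894.] [301.  52.] 16
white (0, 233, 25, 25) [ 841. 1032.] [105.  72.] 1
white (297, 221, 21, 18) [402. 182.] [64. 67.] 3
white (324, 204, 17, 18) [425.  67.] [51. 79.] 32
white (352, 189, 19, 17) [437. -70.] [65. 91.] 53
white (344, 174, 15, 12) [542. -97.] [52. 69.] 70
white (313, 169, 31, 14) [604. -41.] [119.  83.] 59
white (320, 154, 17, 18) [678. -77.] [ 45. 123.] 83
white (326, 150, 18, 16) [ 693. -134.] [ 61. 116.] 70
white (243, 150, 49, 8) [868.  88.] [200.  41.] 68
white (0, 150, 47, 14) [1441.  990.] [188.  98.] 89
blu (269, 188, 50, 23) [565. 139.] [182.  79.] 79
```

View pics/crop1.png

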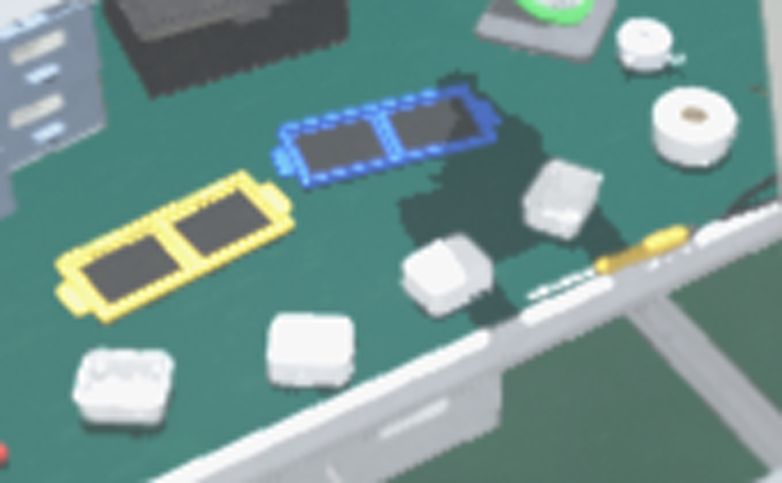

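The crop shows, from left to right, a hollow-up cap at scene (236,254), a dome-up cap (278,246), a dome-up cap (307,229) and a hollow-up cap (332,213). The wrist view also shows the inside of that last one. Now I'll move the wrist camera over the caps to measure them.

step_arm([
  {"claw":85,"delta_pos":[29,-20,-7.5],"turn":0},
  {"claw":85,"delta_pos":[29,-20,-7.5],"turn":0},
  {"claw":85,"delta_pos":[29,-20,-7.5],"turn":0},
  {"claw":85,"delta_pos":[29,-20,-7.5],"turn":0},
  {"claw":85,"delta_pos":[29,-20,-7.5],"turn":0},
  {"claw":85,"delta_pos":[29,-20,-7.5],"turn":0},
  {"claw":85,"delta_pos":[29,-20,-7.5],"turn":0},
  {"claw":85,"delta_pos":[29,0,-7.5],"turn":0},
], force=30)

```text
clock: 0.82
eef_pos: [481.5, 232.8, 299.6]
tcp_rot: [-3.14, 0.0, 1.571]
contact_force: [0.3, 0.4, -0.4]
opening: 0.992
grasp_force: 0.0
```

step_arm([
  {"claw":85,"delta_pos":[0,0,0],"turn":0},
  {"claw":85,"delta_pos":[0,0,0],"turn":0},
  {"claw":85,"delta_pos":[0,0,0],"turn":0},
])

```text
clock: 1.07
eef_pos: [484.9, 231.6, 298.9]
tcp_rot: [-3.141, 0.001, 1.572]
contact_force: [0.2, -0.8, 0.3]
opening: 0.99
grasp_force: 0.0
```

```bash
python3 - <<'E'
from h import *
import pickle
f=grab_frame("wrist");pickle.dump(f,open("w1.pkl","wb"));cv2.imwrite("pics/w1.png",cv2.cvtColor(f["img"],cv2.COLOR_RGB2BGR))
s=sense();print(s["eef_pos"],s["tcp_rot"],s["clock"])
hsv=cv2.cvtColor(f["img"],cv2.COLOR_RGB2HSV)
for n,lo,hi in(("white",(0,0,115),(179,50,255)),("yel",(22,120,90),(35,255,255)),("blu",(100,130,90),(125,255,255))):
    m=cv2.inRange(hsv,lo,hi)
    for k in cv2.findContours(m,cv2.RETR_EXTERNAL,cv2.CHAIN_APPROX_NONE)[0]:
        a=cv2.contourArea(k)
        if a<700 or a>20000: continue
        z=20 if n=="white" else 8
        P=cast(f,k.reshape(-1,2),z)[:,:2].astype(np.float32);r=cv2.minAreaRect(P)
        print(n,cv2.boundingRect(k),np.round(r[0],1),np.round(r[1],1),round(r[2],1))
E
```

```text
[484.92901214 231.14243257 298.71470891] [-3.14075081e+00  8.40569780e-04  1.57053198e+00] 1.1167
white (269, 317, 37, 36) [435.9 -63. ] [76.8 62.6] 89.4
white (255, 248, 42, 40) [422.9  69. ] [51.6 63.2] 34.6
white (0, 205, 143, 188) [ 50.  -44.3] [502.8 253.4] 68.4
white (242, 178, 36, 42) [404.8 183. ] [47.6 61. ] 4.3
white (224, 92, 43, 50) [391.9 297.5] [58.4 44.6] 56.3
white (517, 0, 123, 340) [862.7 185.8] [161.2 532.2] 7.0
white (238, 0, 53, 45) [421.8 419.5] [58.9 48.7] 55.5
white (200, 0, 37, 268) [354.8 253.1] [ 21.5 364.6] 0.1
yel (504, 202, 35, 41) [805.2 142. ] [66.2 37.9] 81.9
yel (323, 16, 59, 143) [535.6 330.4] [ 70.4 179.6] 5.9
blu (334, 165, 69, 111) [563.1 140.3] [180.9  70.9] 79.2
```

View pics/w1.png

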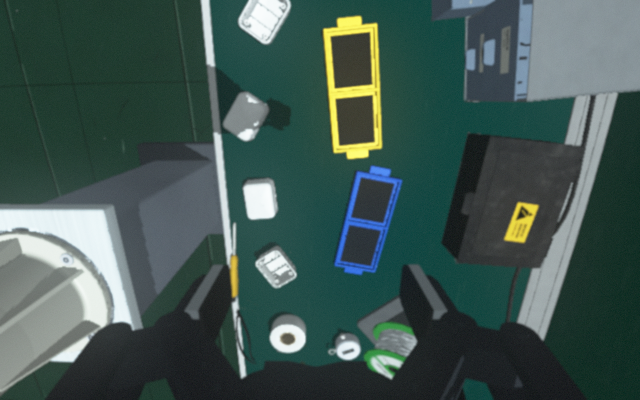

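The wrist view shows dome caps at (260,199) and (246,117), hollow caps at (264,18) and (276,266), the yellow tray at (352,88) and the blue tray at (368,220). The sizes agree with those given. I'll start with the dome cap at (405,183) and use a hover look to refine it.

```bash
cat >> h.py <<'E'
def cmd(x,y,z,yawdeg,s=None):
    s=s or sense();p=s["eef_pos"];w=s["tcp_rot"][2]
    d=np.array([x,y,z])-p
    tx=np.array([np.cos(w),np.sin(w)]);ty=np.array([np.sin(w),-np.cos(w)])
    t=(w-np.radians(yawdeg)+np.pi/2)%np.pi-np.pi/2
    print("at",np.round(p,1),round(np.degrees(w),1),"-> shift",np.round([d[:2]@tx,d[:2]@ty,-d[2]],1),"turn(after)",round(t,3))
def look(xy,out=None,z=21,lo=(0,0,100),hi=(179,60,255),rad=60,amin=2500):
    f=grab_frame("wrist");im=f["img"]
    if out: cv2.imwrite("pics/"+out,cv2.cvtColor(im,cv2.COLOR_RGB2BGR))
    m=cv2.inRange(cv2.cvtColor(im,cv2.COLOR_RGB2HSV),lo,hi)
    c=proj(f,[*xy,z])[0];print("expected px",np.round(c))
    for k in cv2.findContours(m,cv2.RETR_EXTERNAL,cv2.CHAIN_APPROX_NONE)[0]:
        if cv2.contourArea(k)<amin: continue
        r=cv2.minAreaRect(cast(f,k.reshape(-1,2),z)[:,:2].astype(np.float32))
        if np.hypot(r[0][0]-xy[0],r[0][1]-xy[1])<rad:
            yaw=r[2]+(0 if r[1][0]>r[1][1] else 90)
            print("rect",cv2.boundingRect(k),np.round(r[0],1),np.round(r[1],1),"long axis",round(yaw,1))
E
python3 -c "
from h import *
cmd(405,183,130,94.3)"
```

```text
at [484.9 231.1 298.7] 90.0 -> shift [-48.2 -79.9 168.7] turn(after) -0.075
```

step_arm([
  {"claw":85,"delta_pos":[-8,-13.3,28],"turn":0},
  {"claw":85,"delta_pos":[-8,-13.3,28],"turn":0},
  {"claw":85,"delta_pos":[-8,-13.3,28],"turn":0},
  {"claw":85,"delta_pos":[-8,-13.3,28],"turn":0},
  {"claw":85,"delta_pos":[-8,-13.3,28],"turn":0},
  {"claw":85,"delta_pos":[-8,-13.3,28],"turn":-0.075},
  {"claw":85,"delta_pos":[0,0,0],"turn":0},
  {"claw":85,"delta_pos":[0,0,0],"turn":0},
])

```text
clock: 1.78
eef_pos: [404.4, 182.7, 130.6]
tcp_rot: [-3.138, 0.001, 1.642]
contact_force: [-0.0, -0.5, 0.8]
opening: 0.995
grasp_force: 0.0
```

```bash
python3 -c "
from h import *
look((405,183),'d2.png')
cmd(405,183,14,94.3)"
```

```text
expected px [316. 205.]
rect (289, 170, 50, 68) [402.6 183. ] [42.3 60.8] long axis 94.7
rect (245, 0, 22, 321) [353.  195.1] [ 18.9 276.8] long axis 90.1
at [406.3 183.8 132. ] 94.1 -> shift [ -0.7  -1.4 118. ] turn(after) -0.003
```

View pics/d2.png

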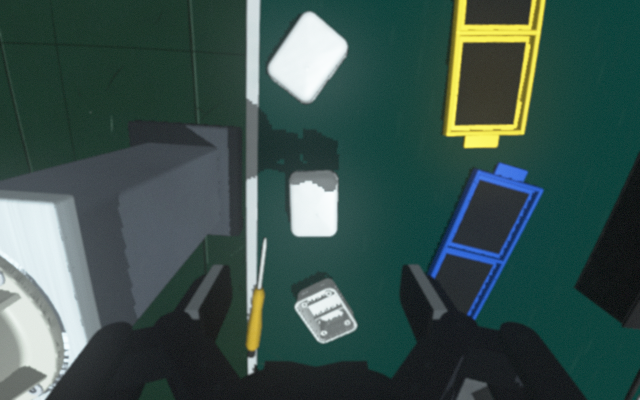

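The image shows the dome cap at (314,204) between the open fingers. Its neighbours are the other dome cap (307,57) and the hollow cap (327,311), and both look as expected. Descending to grip.

step_arm([
  {"claw":85,"delta_pos":[-1.5,-3,28],"turn":0},
  {"claw":85,"delta_pos":[0,0,28],"turn":0},
  {"claw":85,"delta_pos":[0,0,28],"turn":0},
  {"claw":80,"delta_pos":[0,0,22],"turn":0},
  {"claw":70,"delta_pos":[0,0,10.5],"turn":0},
  {"claw":55,"delta_pos":[0,0,0],"turn":0},
  {"claw":35,"delta_pos":[0,0,0],"turn":0},
  {"claw":35,"delta_pos":[0,0,0],"turn":0},
], force=25)

```text
clock: 2.5
eef_pos: [404.4, 183.1, 16.3]
tcp_rot: [3.139, -0.001, 1.645]
contact_force: [-0.9, 1.0, 0.9]
opening: 0.499
grasp_force: 26.0
```

step_arm([
  {"claw":35,"delta_pos":[0,0,0],"turn":0},
  {"claw":35,"delta_pos":[0,0,0],"turn":0},
  {"claw":35,"delta_pos":[0,0,0],"turn":0},
  {"claw":35,"delta_pos":[0,0,0],"turn":0},
])

```text
clock: 2.83
eef_pos: [403.7, 182.8, 16.1]
tcp_rot: [3.139, -0.001, 1.646]
contact_force: [-0.0, -1.0, 9.1]
opening: 0.495
grasp_force: 27.0
```

step_arm([
  {"claw":35,"delta_pos":[0,0,-15],"turn":0},
  {"claw":35,"delta_pos":[0,0,-35],"turn":0},
  {"claw":35,"delta_pos":[12,18,-25],"turn":-0.03},
  {"claw":35,"delta_pos":[20,29,-15],"turn":0},
  {"claw":35,"delta_pos":[20,29,-15],"turn":0},
  {"claw":35,"delta_pos":[20,29,-10],"turn":0},
  {"claw":35,"delta_pos":[17,25,0],"turn":0},
  {"claw":35,"delta_pos":[10,14,0],"turn":0},
])

```text
clock: 3.5
eef_pos: [538.9, 298.0, 132.0]
tcp_rot: [3.137, -0.002, 1.676]
contact_force: [1.2, -0.7, -0.2]
opening: 0.5
grasp_force: 26.0
```

step_arm([
  {"claw":35,"delta_pos":[0,0,0],"turn":0},
  {"claw":35,"delta_pos":[0,0,0],"turn":0},
])

```text
clock: 3.67
eef_pos: [535.5, 295.5, 130.0]
tcp_rot: [-3.142, 0.0, 1.676]
contact_force: [-1.1, -0.0, -0.8]
opening: 0.495
grasp_force: 26.0
```

```bash
python3 -c "
from h import *
look((536,330),'p1.png',8,(22,110,80),(36,255,255))
look((565,140),None,8,(100,130,80),(125,255,255))
cmd(539.6,292.1,17,95.9)"
```

```text
expected px [320. 163.]
rect (277, 49, 88, 177) [534.2 346.1] [ 69.4 147.2] long axis 95.8
expected px [328. 340.]
at [534.4 294.5 129.6] 96.0 -> shift [ -2.9   5.  112.6] turn(after) 0.002
```

View pics/p1.png

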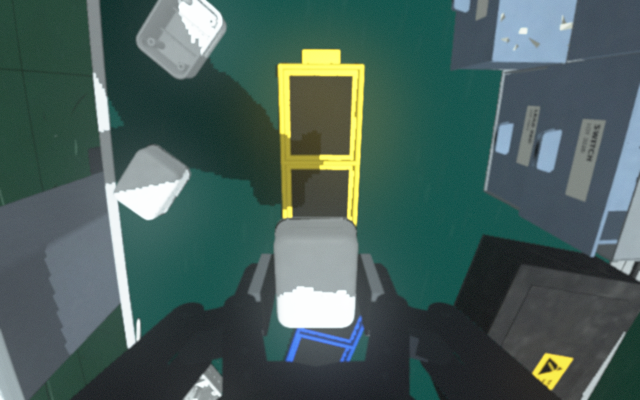

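The image shows the gripped cap level at (316,270). The rib of the yellow tray is at (320,162), exactly where the tray estimate puts it. Lowering into the near pocket.

step_arm([
  {"claw":35,"delta_pos":[-2,5,20],"turn":0},
  {"claw":35,"delta_pos":[0,0,30],"turn":0},
  {"claw":35,"delta_pos":[0,0,30],"turn":0},
  {"claw":35,"delta_pos":[0,0,20],"turn":0},
  {"claw":35,"delta_pos":[0,0,6],"turn":0},
  {"claw":35,"delta_pos":[0,0,4],"turn":0},
  {"claw":35,"delta_pos":[0,0,0],"turn":0},
  {"claw":35,"delta_pos":[0,0,0],"turn":0},
])

```text
clock: 4.43
eef_pos: [541.2, 294.0, 21.0]
tcp_rot: [3.14, -0.001, 1.676]
contact_force: [0.1, -0.6, 0.1]
opening: 0.495
grasp_force: 26.1
```

step_arm([
  {"claw":35,"delta_pos":[-1,-1,1.5],"turn":0},
  {"claw":35,"delta_pos":[0,0,0],"turn":0},
  {"claw":50,"delta_pos":[0,0,0],"turn":0},
  {"claw":62,"delta_pos":[0,0,0],"turn":0},
  {"claw":70,"delta_pos":[0,0,0],"turn":0},
  {"claw":75,"delta_pos":[0,0,-15],"turn":0},
  {"claw":85,"delta_pos":[0,0,-35],"turn":0},
  {"claw":85,"delta_pos":[0,0,-35],"turn":0},
])

```text
clock: 5.1
eef_pos: [538.7, 292.2, 102.9]
tcp_rot: [-3.138, 0.001, 1.676]
contact_force: [1.0, 0.9, 0.6]
opening: 0.995
grasp_force: 0.0
```

```bash
python3 -c "
from h import *
look((540,292),'p1b.png',24)
cmd(392,296,130,56)"
```

```text
expected px [317. 219.]
rect (288, 178, 60, 75) [539.5 293.7] [45.4 60.4] long axis 96.0
at [542.6 294.3 110.8] 96.0 -> shift [  17.5 -149.6  -19.2] turn(after) 0.698
```

View pics/p1b.png

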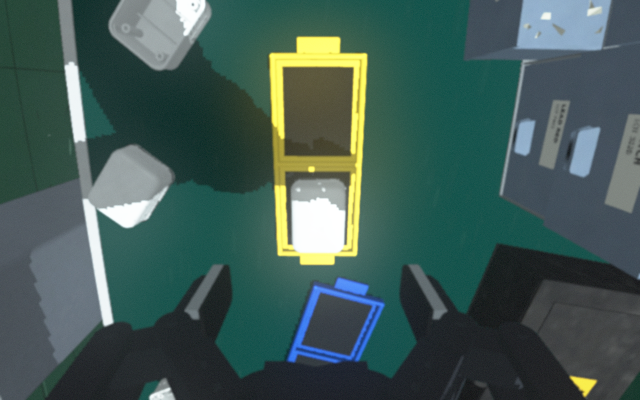

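The image shows the cap lying flat in the near yellow pocket at (319,216). The next dome cap is at (130,187).

step_arm([
  {"claw":85,"delta_pos":[4,-30,-6],"turn":0},
  {"claw":85,"delta_pos":[4,-30,-6],"turn":0},
  {"claw":85,"delta_pos":[4,-30,-6],"turn":0},
  {"claw":85,"delta_pos":[4,-30,-6],"turn":0},
  {"claw":85,"delta_pos":[1,-28,0],"turn":0},
  {"claw":85,"delta_pos":[0,0,0],"turn":0.116},
  {"claw":85,"delta_pos":[0,0,0],"turn":0.116},
  {"claw":85,"delta_pos":[0,0,0],"turn":0.116},
])

```text
clock: 5.82
eef_pos: [390.5, 294.4, 127.6]
tcp_rot: [3.141, -0.001, 1.323]
contact_force: [0.3, 0.3, -0.2]
opening: 0.998
grasp_force: 0.0
```

step_arm([
  {"claw":85,"delta_pos":[0,0,0],"turn":0.116},
  {"claw":85,"delta_pos":[0,0,0],"turn":0.116},
  {"claw":85,"delta_pos":[0,0,0],"turn":0.116},
  {"claw":85,"delta_pos":[0,0,0],"turn":0},
  {"claw":85,"delta_pos":[0,0,0],"turn":0},
])

```text
clock: 6.23
eef_pos: [390.9, 294.2, 127.3]
tcp_rot: [3.141, -0.0, 0.983]
contact_force: [0.3, 0.2, 0.0]
opening: 0.995
grasp_force: 0.0
```

```bash
python3 -c "
from h import *
look((392,296),'d1.png')
cmd(392,296,15,56)"
```

```text
expected px [315. 205.]
rect (287, 166, 51, 69) [391.3 299.9] [60.5 41.7] long axis 56.2
at [390.9 294.2 127.3] 56.4 -> shift [ 2.100e+00 -1.000e-01  1.123e+02] turn(after) 0.007
```

View pics/d1.png

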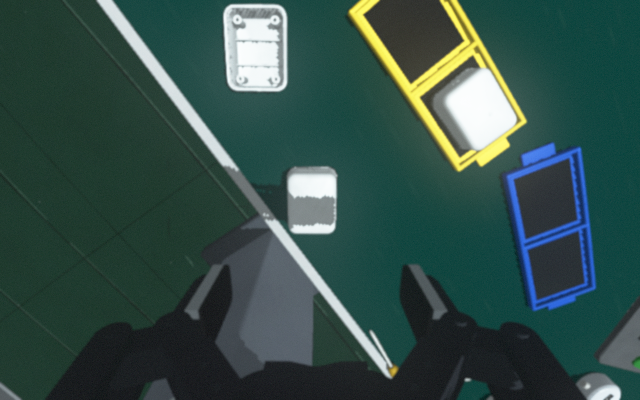

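The image shows the dome cap at (312,200), centred and aligned between the fingers. The hollow cap at (256,47) clearly has its posts showing. Gripping.

step_arm([
  {"claw":85,"delta_pos":[3.5,-3,28],"turn":0},
  {"claw":85,"delta_pos":[0,0,28],"turn":0},
  {"claw":85,"delta_pos":[0,0,28],"turn":0},
  {"claw":80,"delta_pos":[0,0,18],"turn":0},
  {"claw":70,"delta_pos":[0,0,10],"turn":0},
  {"claw":55,"delta_pos":[0,0,0],"turn":0},
  {"claw":35,"delta_pos":[0,0,0],"turn":0},
  {"claw":35,"delta_pos":[0,0,0],"turn":0},
])

```text
clock: 6.95
eef_pos: [391.0, 299.2, 16.3]
tcp_rot: [3.141, -0.001, 0.981]
contact_force: [0.6, -0.4, -0.3]
opening: 0.495
grasp_force: 25.6
```

step_arm([
  {"claw":35,"delta_pos":[0,0,0],"turn":0},
  {"claw":35,"delta_pos":[0,0,0],"turn":0},
  {"claw":35,"delta_pos":[0,0,0],"turn":0},
  {"claw":35,"delta_pos":[0,0,-15],"turn":0},
  {"claw":35,"delta_pos":[0,0,-35],"turn":0},
  {"claw":35,"delta_pos":[0,0,-35],"turn":0},
  {"claw":35,"delta_pos":[0,0,-35],"turn":0},
  {"claw":35,"delta_pos":[0,0,0],"turn":0},
])

```text
clock: 7.62
eef_pos: [393.3, 301.0, 141.6]
tcp_rot: [3.138, -0.009, 0.98]
contact_force: [1.9, 1.1, 0.2]
opening: 0.497
grasp_force: 25.6
```

```bash
python3 -c "
from h import *
cmd(531.6,368.7,135,95.9)"
```

```text
at [393.3 301.  141.6] 56.1 -> shift [133.3  77.1   6.6] turn(after) -0.694
```

step_arm([
  {"claw":35,"delta_pos":[18,10,0],"turn":0},
  {"claw":35,"delta_pos":[30,17,0],"turn":0},
  {"claw":35,"delta_pos":[30,17,0],"turn":0},
  {"claw":35,"delta_pos":[30,17,0],"turn":0},
  {"claw":35,"delta_pos":[25,16,0],"turn":0},
  {"claw":35,"delta_pos":[0,0,0],"turn":-0.116},
  {"claw":35,"delta_pos":[0,0,0],"turn":-0.116},
  {"claw":35,"delta_pos":[0,0,0],"turn":-0.116},
])

```text
clock: 8.28
eef_pos: [528.6, 366.2, 134.9]
tcp_rot: [-3.141, 0.0, 1.333]
contact_force: [-0.3, 0.2, -0.4]
opening: 0.497
grasp_force: 25.6
```

step_arm([
  {"claw":35,"delta_pos":[0,0,0],"turn":-0.116},
  {"claw":35,"delta_pos":[0,0,0],"turn":-0.116},
  {"claw":35,"delta_pos":[0,0,0],"turn":-0.114},
  {"claw":35,"delta_pos":[0,0,0],"turn":0},
  {"claw":35,"delta_pos":[0,0,0],"turn":0},
])

```text
clock: 8.7
eef_pos: [528.3, 366.2, 135.3]
tcp_rot: [3.142, -0.0, 1.67]
contact_force: [-0.1, 0.5, -0.3]
opening: 0.498
grasp_force: 25.6
```

```bash
python3 -c "
from h import *
cmd(532,369,19,95.9)"
```

```text
at [528.3 366.2 135.3] 95.7 -> shift [  2.4   3.9 116.3] turn(after) -0.004
```

step_arm([
  {"claw":35,"delta_pos":[2.5,3.5,20],"turn":0},
  {"claw":35,"delta_pos":[0,0,30],"turn":0},
  {"claw":35,"delta_pos":[0,0,30],"turn":0},
  {"claw":35,"delta_pos":[0,0,20],"turn":0},
  {"claw":35,"delta_pos":[0,0,10],"turn":0},
  {"claw":35,"delta_pos":[0,0,5],"turn":0},
  {"claw":35,"delta_pos":[0,0,0],"turn":0},
  {"claw":35,"delta_pos":[0,0,0],"turn":0},
])

```text
clock: 9.37
eef_pos: [532.3, 369.6, 21.2]
tcp_rot: [3.14, -0.001, 1.672]
contact_force: [0.2, -0.1, 0.3]
opening: 0.497
grasp_force: 26.0
```

step_arm([
  {"claw":35,"delta_pos":[0,0,1.5],"turn":0},
  {"claw":35,"delta_pos":[0,0,0],"turn":0},
  {"claw":50,"delta_pos":[0,0,0],"turn":0},
  {"claw":62,"delta_pos":[0,0,0],"turn":0},
  {"claw":70,"delta_pos":[0,0,0],"turn":0},
  {"claw":75,"delta_pos":[0,0,-15],"turn":0},
  {"claw":85,"delta_pos":[0,0,-35],"turn":0},
  {"claw":85,"delta_pos":[0,0,-35],"turn":0},
])

```text
clock: 10.03
eef_pos: [530.5, 368.3, 103.4]
tcp_rot: [-3.138, 0.002, 1.674]
contact_force: [0.4, 0.8, -0.6]
opening: 0.994
grasp_force: 0.0
```

step_arm([
  {"claw":85,"delta_pos":[15,-26,-12],"turn":0},
  {"claw":85,"delta_pos":[15,-26,-12],"turn":0},
  {"claw":85,"delta_pos":[15,-26,0],"turn":0},
  {"claw":85,"delta_pos":[15,-26,0],"turn":0},
  {"claw":85,"delta_pos":[0,0,0],"turn":0.116},
  {"claw":85,"delta_pos":[0,0,0],"turn":0.116},
  {"claw":85,"delta_pos":[0,0,0],"turn":0.116},
  {"claw":85,"delta_pos":[0,0,0],"turn":0.116},
])

```text
clock: 10.7
eef_pos: [421.8, 418.3, 128.1]
tcp_rot: [3.141, -0.0, 1.205]
contact_force: [-0.6, 0.1, 0.1]
opening: 0.996
grasp_force: 0.0
```

step_arm([
  {"claw":85,"delta_pos":[0,0,0],"turn":0.116},
  {"claw":85,"delta_pos":[0,0,0],"turn":0.116},
  {"claw":85,"delta_pos":[0,0,0],"turn":0},
  {"claw":85,"delta_pos":[0,0,0],"turn":0},
])

```text
clock: 11.03
eef_pos: [422.0, 418.1, 127.9]
tcp_rot: [-3.142, -0.0, 0.981]
contact_force: [-0.1, -0.3, -0.2]
opening: 0.993
grasp_force: 0.0
```

```bash
python3 -c "
from h import *
look((422,419),'h1.png',lo=(0,0,75),hi=(179,70,255))
cmd(422,419,15,56)"
```

```text
expected px [315. 206.]
rect (287, 169, 57, 70) [422.5 419.7] [62.1 46.7] long axis 55.9
at [422.  418.1 127.9] 56.3 -> shift [  0.7  -0.5 112.9] turn(after) 0.004
```

View pics/h1.png

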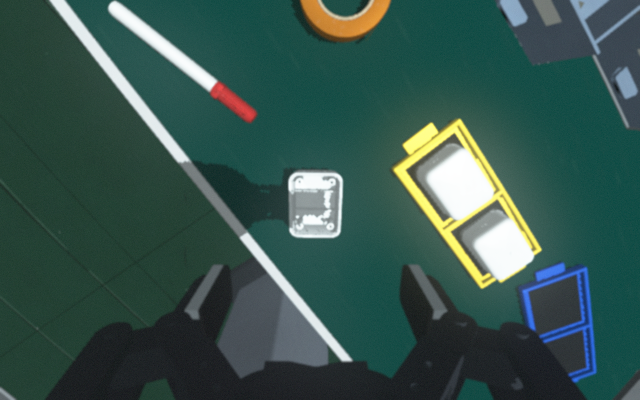

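The image shows both dome caps seated in the yellow tray at (459,182) and (500,245). The hollow cap is at (315,204), centred between the fingers. Gripping.

step_arm([
  {"claw":85,"delta_pos":[0,0.5,28],"turn":0},
  {"claw":85,"delta_pos":[0,0,28],"turn":0},
  {"claw":85,"delta_pos":[0,0,28],"turn":0},
  {"claw":80,"delta_pos":[0,0,18],"turn":0},
  {"claw":70,"delta_pos":[0,0,10],"turn":0},
  {"claw":55,"delta_pos":[0,0,0],"turn":0},
  {"claw":35,"delta_pos":[0,0,0],"turn":0},
  {"claw":35,"delta_pos":[0,0,0],"turn":0},
])

```text
clock: 11.75
eef_pos: [423.1, 418.5, 17.1]
tcp_rot: [3.141, -0.002, 0.979]
contact_force: [0.9, -0.1, -0.8]
opening: 0.497
grasp_force: 25.6
```

step_arm([
  {"claw":35,"delta_pos":[0,0,0],"turn":0},
  {"claw":35,"delta_pos":[0,0,0],"turn":0},
  {"claw":35,"delta_pos":[0,0,0],"turn":0},
  {"claw":35,"delta_pos":[0,0,-15],"turn":0},
  {"claw":35,"delta_pos":[0,0,-35],"turn":0},
  {"claw":35,"delta_pos":[0,0,-35],"turn":0},
  {"claw":35,"delta_pos":[0,0,-35],"turn":0},
  {"claw":35,"delta_pos":[0,0,0],"turn":0},
])

```text
clock: 12.42
eef_pos: [425.3, 420.7, 143.0]
tcp_rot: [3.139, -0.01, 0.978]
contact_force: [0.9, 1.4, -0.3]
opening: 0.499
grasp_force: 25.6
```

```bash
python3 -c "
from h import *
cmd(570.5,178,135,79.2)"
```

```text
at [425.3 420.7 143. ] 56.0 -> shift [-120.1  256.     8. ] turn(after) -0.404
```

step_arm([
  {"claw":35,"delta_pos":[-9,20,0],"turn":0},
  {"claw":35,"delta_pos":[-16,35,0],"turn":0},
  {"claw":35,"delta_pos":[-16,35,0],"turn":0},
  {"claw":35,"delta_pos":[-16,35,0],"turn":0},
  {"claw":35,"delta_pos":[-16,35,0],"turn":0},
  {"claw":35,"delta_pos":[-16,35,0],"turn":0},
  {"claw":35,"delta_pos":[-16,35,0],"turn":0},
  {"claw":35,"delta_pos":[-12,26.5,0],"turn":0},
])

```text
clock: 13.08
eef_pos: [571.1, 174.9, 136.2]
tcp_rot: [3.141, -0.001, 0.977]
contact_force: [0.9, 0.4, 0.3]
opening: 0.494
grasp_force: 25.6
```

step_arm([
  {"claw":35,"delta_pos":[0,0,0],"turn":-0.1},
  {"claw":35,"delta_pos":[0,0,0],"turn":-0.1},
  {"claw":35,"delta_pos":[0,0,0],"turn":-0.1},
  {"claw":35,"delta_pos":[0,0,0],"turn":-0.1},
  {"claw":35,"delta_pos":[0,0,0],"turn":0},
  {"claw":35,"delta_pos":[0,0,0],"turn":0},
  {"claw":35,"delta_pos":[0,0,0],"turn":0},
])

```text
clock: 13.67
eef_pos: [569.7, 177.5, 135.9]
tcp_rot: [3.141, -0.0, 1.375]
contact_force: [0.0, -0.3, -0.8]
opening: 0.49
grasp_force: 25.6
```

```bash
python3 -c "
from h import *
look((565,140),'p3.png',8,(100,130,80),(125,255,255))
cmd(570.5,178,19,79.2)"
```

```text
expected px [318. 237.]
at [569.7 177.6 135.9] 78.8 -> shift [  0.6   0.7 116.9] turn(after) -0.007
```

View pics/p3.png

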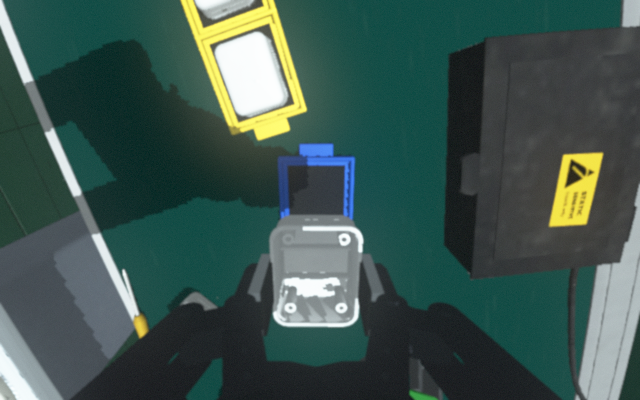

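The image shows the hollow cap held level at (316,272). The end edge of the blue tray runs from (279,157) to (355,157). I'll check that edge by ray cast.

```bash
python3 -c "
from h import *
f=grab_frame('wrist');a,b=cast(f,[(279,157),(355,157)],8)[:,:2]
d=b-a;u=np.array([-d[1],d[0]])/np.hypot(*d);m=(a+b)/2
print(a,b,np.hypot(*d),np.degrees(np.arctan2(u[1],u[0])),m,m-u*79, m-u*40.5,m-u*117.5)"
```

```text
[545.96337139 221.78205562] [611.42125552 208.90281129] 66.7128887868718 78.86888641534809 [578.69231346 215.34243346] [563.44098316 137.82858357] [570.87359349 175.60432054] [556.00837282 100.0528466 ]
```

step_arm([
  {"claw":35,"delta_pos":[-0.5,1,20],"turn":0},
  {"claw":35,"delta_pos":[0,0,30],"turn":0},
  {"claw":35,"delta_pos":[0,0,30],"turn":0},
  {"claw":35,"delta_pos":[0,0,20],"turn":0},
  {"claw":35,"delta_pos":[0,0,10],"turn":0},
  {"claw":35,"delta_pos":[0,0,5],"turn":0},
  {"claw":35,"delta_pos":[0,0,0],"turn":0},
  {"claw":35,"delta_pos":[0,0,0],"turn":0},
])

```text
clock: 14.43
eef_pos: [571.3, 177.0, 21.5]
tcp_rot: [3.141, -0.001, 1.377]
contact_force: [0.8, 0.1, -0.9]
opening: 0.497
grasp_force: 25.9
```

step_arm([
  {"claw":35,"delta_pos":[0,0,1.5],"turn":0},
  {"claw":35,"delta_pos":[0,0,0],"turn":0},
  {"claw":50,"delta_pos":[0,0,0],"turn":0},
  {"claw":62,"delta_pos":[0,0,0],"turn":0},
  {"claw":70,"delta_pos":[0,0,0],"turn":0},
  {"claw":75,"delta_pos":[0,0,-15],"turn":0},
  {"claw":85,"delta_pos":[0,0,-35],"turn":0},
  {"claw":85,"delta_pos":[0,0,-35],"turn":0},
])

```text
clock: 15.1
eef_pos: [569.3, 176.4, 104.0]
tcp_rot: [-3.139, 0.002, 1.378]
contact_force: [1.4, 0.1, 0.3]
opening: 0.997
grasp_force: 0.0
```

step_arm([
  {"claw":85,"delta_pos":[0,0,-25],"turn":0},
  {"claw":85,"delta_pos":[0,0,0],"turn":0},
  {"claw":85,"delta_pos":[0,0,0],"turn":0},
])

```text
clock: 15.35
eef_pos: [571.7, 177.1, 131.1]
tcp_rot: [3.138, -0.002, 1.378]
contact_force: [-1.4, 0.4, -1.0]
opening: 0.997
grasp_force: 0.0
```

```bash
python3 -c "
from h import *
cmd(423,69,130,124.6)"
```

```text
at [571.7 177.1 131.1] 78.9 -> shift [-134.6 -125.2    1.1] turn(after) -0.797
```

step_arm([
  {"claw":85,"delta_pos":[-22,-20,0],"turn":0},
  {"claw":85,"delta_pos":[-28,-26,0],"turn":0},
  {"claw":85,"delta_pos":[-28,-26,0],"turn":0},
  {"claw":85,"delta_pos":[-28,-26,0],"turn":0},
  {"claw":85,"delta_pos":[-28,-26,0],"turn":0},
  {"claw":85,"delta_pos":[0,0,0],"turn":-0.114},
  {"claw":85,"delta_pos":[0,0,0],"turn":-0.114},
  {"claw":85,"delta_pos":[0,0,0],"turn":-0.114},
])

```text
clock: 16.02
eef_pos: [421.8, 68.4, 128.3]
tcp_rot: [-3.14, -0.0, 1.724]
contact_force: [-0.7, -0.3, 0.0]
opening: 0.991
grasp_force: 0.0
```

step_arm([
  {"claw":85,"delta_pos":[0,0,0],"turn":-0.114},
  {"claw":85,"delta_pos":[0,0,0],"turn":-0.114},
  {"claw":85,"delta_pos":[0,0,0],"turn":-0.114},
  {"claw":85,"delta_pos":[0,0,0],"turn":-0.114},
  {"claw":85,"delta_pos":[0,0,0],"turn":0},
  {"claw":85,"delta_pos":[0,0,0],"turn":0},
  {"claw":85,"delta_pos":[0,0,0],"turn":0},
])

```text
clock: 16.6
eef_pos: [422.7, 69.0, 128.7]
tcp_rot: [-3.14, -0.001, 2.172]
contact_force: [0.8, -0.5, -0.5]
opening: 0.993
grasp_force: 0.0
```

```bash
python3 -c "
from h import *
look((423,69),'h2.png',lo=(0,0,75),hi=(179,70,255))
look((365,70),None,5,(15,120,90),(32,255,255),amin=200)
cmd(423,69,15.5,124.6)"
```

```text
expected px [316. 206.]
rect (288, 170, 56, 70) [422.4  69.2] [46.7 62.3] long axis 123.6
expected px [261. 164.]
rect (205, 141, 57, 71) [349.9  45.2] [79.2 14.6] long axis 84.1
at [423.   69.  128.9] 124.5 -> shift [ -0.    0.  113.4] turn(after) -0.001
```

View pics/h2.png

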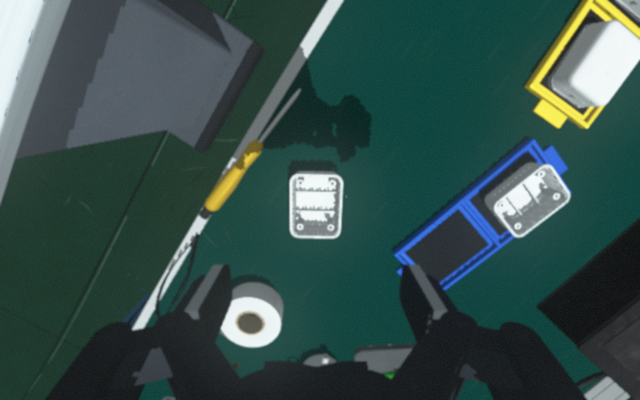

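The image shows the hollow cap at (316,205), centred, and the first hollow cap seated in the blue tray at (533,200). The screwdriver (x≈350) and the label roll (250,315) are clear of the fingers. Gripping.

step_arm([
  {"claw":72,"delta_pos":[-0.5,-0.5,28],"turn":0.012},
  {"claw":72,"delta_pos":[0,0,28],"turn":0},
  {"claw":72,"delta_pos":[0,0,28],"turn":0},
  {"claw":72,"delta_pos":[0,0,18],"turn":0},
  {"claw":70,"delta_pos":[0,0,11],"turn":0},
  {"claw":55,"delta_pos":[0,0,0],"turn":0},
  {"claw":35,"delta_pos":[0,0,0],"turn":0},
  {"claw":35,"delta_pos":[0,0,0],"turn":0},
])

```text
clock: 17.37
eef_pos: [423.5, 68.4, 16.9]
tcp_rot: [3.141, 0.0, 2.163]
contact_force: [-0.1, 0.6, -0.2]
opening: 0.497
grasp_force: 25.9
```

step_arm([
  {"claw":35,"delta_pos":[0,0,0],"turn":0},
  {"claw":35,"delta_pos":[0,0,0],"turn":0},
  {"claw":35,"delta_pos":[0,0,0],"turn":0},
  {"claw":35,"delta_pos":[0,0,-15],"turn":0},
  {"claw":35,"delta_pos":[0,0,-35],"turn":0},
  {"claw":35,"delta_pos":[0,0,-35],"turn":0},
  {"claw":35,"delta_pos":[0,0,-35],"turn":0},
  {"claw":35,"delta_pos":[0,0,0],"turn":0},
])

```text
clock: 18.03
eef_pos: [426.6, 68.9, 142.2]
tcp_rot: [3.133, 0.004, 2.164]
contact_force: [2.4, 0.3, 0.5]
opening: 0.493
grasp_force: 26.0
```

step_arm([
  {"claw":35,"delta_pos":[0,0,0],"turn":0},
  {"claw":35,"delta_pos":[0,0,0],"turn":0},
])

```text
clock: 18.2
eef_pos: [422.9, 68.3, 136.3]
tcp_rot: [3.141, 0.0, 2.164]
contact_force: [0.5, -0.3, -0.2]
opening: 0.496
grasp_force: 26.0
```

```bash
python3 -c "
from h import *
cmd(556,101.3,135,79)"
```

```text
at [422.9  68.3 136.3] 124.0 -> shift [-47.  128.9   1.3] turn(after) 0.785
```

step_arm([
  {"claw":35,"delta_pos":[-7,21,0],"turn":0},
  {"claw":35,"delta_pos":[-10,27,0],"turn":0},
  {"claw":35,"delta_pos":[-10,27,0],"turn":0},
  {"claw":35,"delta_pos":[-10,27,0],"turn":0},
  {"claw":35,"delta_pos":[-10,27,0],"turn":0},
  {"claw":35,"delta_pos":[0,0,0],"turn":0.112},
  {"claw":35,"delta_pos":[0,0,0],"turn":0.112},
  {"claw":35,"delta_pos":[0,0,0],"turn":0.112},
])

```text
clock: 18.87
eef_pos: [555.4, 101.3, 133.8]
tcp_rot: [-3.138, -0.0, 1.822]
contact_force: [-0.5, -0.3, -0.2]
opening: 0.493
grasp_force: 25.9
```

step_arm([
  {"claw":35,"delta_pos":[0,0,0],"turn":0.112},
  {"claw":35,"delta_pos":[0,0,0],"turn":0.112},
  {"claw":35,"delta_pos":[0,0,0],"turn":0.112},
  {"claw":35,"delta_pos":[0,0,0],"turn":0.113},
  {"claw":35,"delta_pos":[0,0,0],"turn":0},
  {"claw":35,"delta_pos":[0,0,0],"turn":0},
  {"claw":35,"delta_pos":[0,0,0],"turn":0},
])

```text
clock: 19.45
eef_pos: [555.7, 101.3, 135.2]
tcp_rot: [-3.14, 0.001, 1.382]
contact_force: [-0.3, 0.1, 0.2]
opening: 0.495
grasp_force: 25.9
```

```bash
python3 -c "
from h import *
cmd(556,101.3,19.5,79)"
```

```text
at [555.7 101.3 135.2] 79.2 -> shift [  0.    0.3 115.7] turn(after) 0.004
```

step_arm([
  {"claw":35,"delta_pos":[0,0,20],"turn":0},
  {"claw":35,"delta_pos":[0,0,30],"turn":0},
  {"claw":35,"delta_pos":[0,0,30],"turn":0},
  {"claw":35,"delta_pos":[0,0,20],"turn":0},
  {"claw":35,"delta_pos":[0,0,10],"turn":0},
  {"claw":35,"delta_pos":[0,0,5],"turn":0},
  {"claw":35,"delta_pos":[0,0,0],"turn":0},
  {"claw":35,"delta_pos":[0,0,0],"turn":0},
])

```text
clock: 20.12
eef_pos: [557.0, 101.6, 22.0]
tcp_rot: [3.141, -0.0, 1.379]
contact_force: [0.6, 0.2, 0.2]
opening: 0.499
grasp_force: 26.1
```

step_arm([
  {"claw":35,"delta_pos":[0,0,1],"turn":0},
  {"claw":35,"delta_pos":[0,0,0],"turn":0},
  {"claw":50,"delta_pos":[0,0,0],"turn":0},
  {"claw":62,"delta_pos":[0,0,0],"turn":0},
  {"claw":70,"delta_pos":[0,0,0],"turn":0},
  {"claw":75,"delta_pos":[0,0,-15],"turn":0},
  {"claw":85,"delta_pos":[0,0,-35],"turn":0},
  {"claw":85,"delta_pos":[0,0,-35],"turn":0},
])

```text
clock: 20.78
eef_pos: [555.1, 101.2, 105.2]
tcp_rot: [-3.138, 0.001, 1.379]
contact_force: [1.6, 0.5, 0.3]
opening: 0.998
grasp_force: 0.0
```

step_arm([
  {"claw":85,"delta_pos":[20,-5,-30],"turn":0},
  {"claw":85,"delta_pos":[30,-8,-30],"turn":0},
  {"claw":85,"delta_pos":[30,-8,-30],"turn":0},
  {"claw":85,"delta_pos":[30,-8,-20],"turn":0},
  {"claw":85,"delta_pos":[0,0,0],"turn":0},
  {"claw":85,"delta_pos":[0,0,0],"turn":0},
  {"claw":85,"delta_pos":[0,0,0],"turn":0},
])

```text
clock: 21.37
eef_pos: [548.4, 212.5, 212.6]
tcp_rot: [-3.141, 0.001, 1.38]
contact_force: [-1.1, -0.5, 0.3]
opening: 0.995
grasp_force: 0.0
```

```bash
python3 -c "
from h import *
for c in ((540,293),(532,369),(570.5,177),(556,101)): look(c,'end.png',24,(0,0,70),(179,70,255),rad=25,amin=600)"
```

```text
expected px [293. 109.]
rect (264, 75, 59, 69) [541.  291.8] [46.6 59.4] long axis 95.5
expected px [268.  30.]
rect (239, 0, 64, 73) [533.6 365. ] [45.9 59.7] long axis 96.0
expected px [341. 208.]
rect (319, 178, 44, 54) [570.7 180. ] [64.  47.5] long axis 77.7
expected px [339. 267.]
rect (320, 238, 40, 49) [558.  106.8] [67.  46.9] long axis 77.4
```

View pics/end.png

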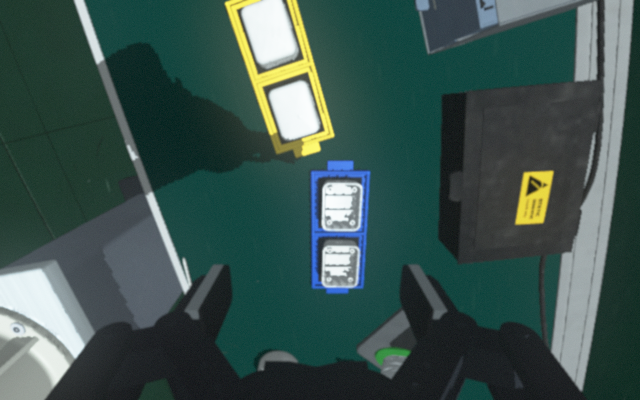

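The image shows all four caps flat in their pockets: domes in yellow at (270,32) and (294,109), hollows in blue at (341,204) and (340,262). The gripper is clear, so I'm handing in.

```bash
python3 -c "
from rig import *
print(sign_off())"
```

```text
the job is handed in; nothing more can be done
None
```

All four lamp caps are trayed and the job is handed in at about 21 s: two hollow-up in the blue tray, two dome-up in the yellow, each flat in its own pocket in the last picture, and the arm never reached for the counter, label roll, bottle or jar.

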